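# Put the tea away in the chest with the stayed lid

## Robot

A 6-joint arm with a two-finger parallel gripper is mounted at the origin on a cart in front of the work surface, level with it; the furniture and walls round the work are solid. World frame = base frame: x ahead of the robot, y to its left, z up, the work surface at z = 0. Lengths are in m, angles in rad, forces in N, time in s.
With the tool pointing down it reaches from about 0.35 to 0.85 m from the base axis. Payload 8.1 kg.
Tool frame: the origin (TCP) lies midway between the tips of the shut fingers; the grasp point (between the pads) lies 19 mm behind it; z points along the fingers, y is the line along which they close (so a half turn about z gives the same grasp; the last joint's range is limited). The gripper opens to 85 mm and grips with 20 to 120 N. Pads are 22 mm wide; open, the fingers measure 114 mm over their backs; the gripper's body (76 mm by 85 mm) begins 54 mm behind the grasp point. The pads swing forward as they close: fully open they stand 13 mm farther back than shut.
Start: joints at [-1.339, 0.13, 1.488, -0, 1.523, -0.085], TCP at [0.187, -0.57, 0.231] pointing down, gripper open.
Joint ranges: [-2.96, 2.96], [-0.89, 2.26], [0.02, 2.5], [-1.34, 4.48], [0, 2.73], [-2.66, 2.66]. Speed limits (rad/s): [2.39, 2.39, 2.79, 3.14, 3.14, 3.14].

## Interface

Orientations are given as a unit quaternion [w, x, y, z].
In Python, from station import sense, get_image, finish_job gives the robot as it stands.
- The arm moves only by the shell command python3 -m creep 'ROWS' [OPENING] [FORCE]. ROWS is text: rows parted by semicolons, each of 6 numbers parted by spaces: the shift along the tool's x, y, z as a fraction of full scale, then the turn, a rotation vector about the tool's x, y, z as a fraction of full scale. A call has 1 to 12 rows; each row shifts and turns the commanded pose from where the row before left it, along the tool's axes as they then stand; what a row does not reach is not made up. Full scale, the value 1, is 0.25 m for a shift and 2 pi rad for a turn. A row lasts 1/10 s, in which the tool goes at most 50 mm and 8.59 degrees, less where a joint would pass 70% of its speed; a pose out of reach is approached as far as the arm can. A call with a number of a shift or a turn outside -1 to 1 is refused whole. A call with a gripper value outside its range is refused whole. OPENING is the closure, from 0 (fully open) to 1 (shut), set as the call begins (- or left out, the last holds). The fingers move at their own pace and stop on an object; FORCE is the grip in N (left out, the last holds). Time passes only in rows, so rows that do not move let the fingers close. It gives the time, the measured TCP pose, the force, the opening and the grip force at its end, in the units of the state.
- sense(): the state, without advancing time (a new reading comes with each control period).
- get_image(name): name is "scene" or "top"; returns a dict with "img" (384x512x3 uint8, red, green, blue), "vfov" (degrees; the focal length in pixels is half the picture's height over the tangent of half this angle, whatever the lens; pixels are square), "cx", "cy" (the principal point, pixels), "origin" and "rotation" of the camera in the world. Camera axes: x right, y up, looking along -z (the intrinsics and any distortion apply to the point x, -y, -z); pixel columns grow to the right and rows downward; lengths in m; the calibration is good to about 2 mm. A picture is of the moment at which its call begins. There is no depth.
- finish_job(): hands the job in; it is judged then, once.
The state is a dict: "clock": time; "joint_positions": joint angles; "joint_velocities": joint speeds; "effort": joint torques, N m; "tool_pos": TCP position; "orientation": TCP orientation; "contact_force": force on the tool from outside, world axes, zero at the start; "wrist_torque": the same for the moment, N m; "width": finger opening in m; "grip_force": force on a finger pad.
Only numpy, scipy, OpenCV 4.12 (cv2) and the standard library are available. Lean on these libraries where they do the work, as an engineer would, in place of code of your own. Each camera call takes 0.05 s, during which the arm holds its last target. There are 200 camera calls.

## Task

Put the tea carton away in the tea chest: raise the lid by its handle to the end of its swing until the folding stay locks and holds it open by itself, and stand the carton upright on the chest's floor. Then press the stay's knee down to unlock it and lower the lid gently until it is fully shut, without letting it slam. Feel for the stops and never force the lid or the stay, and leave the other things where they stand.

Things in the scene. Friction and masses are not known exactly. Their poses are not given: they have to be found in the camera images.
- chest: Wooden tea chest fixed to the worktop: 190 mm deep (x), 240 mm wide (y), rim 105 mm high, walls and floor 10 mm thick, empty. Origin: centre of its underside; -x is the front (handle side), +y its left, z up. Behind the rear rim is the lid's hinge; outside the right (-y) wall is the folding stay.
- lid_hinge (a point): Middle of the lid's hinge axis, which runs along the chest's y: chest x = +95, y = 0, z = 105 mm.
- lid (a joint): Lid, 16 mm board, 0.5 kg. Rad: 0 shut, grows as its front rises. Somewhere between 1.27 and 1.52, different on each chest, the straightened stay stops it. 3 to 4 N at the handle raise it. The hinge rubs: left unlocked the lid stays put from 1.0 rad up to the stop, lower down it may fall shut hard. Let go more than 0.01 rad short of the stop, it does not lock.
- handle (a point): Middle of the lid's bar handle: round steel bar 12 mm thick, 100 mm long, along the chest's y, on two thin arms (90 mm apart) 40 mm in front of the lid's front edge. Lid shut: 230 mm in front of the hinge axis, 8 mm above it (chest x = -135, z = 113 mm); swings with the lid. Pinched, it can turn between the pads, so the gripper may go on pointing down.
- stay (a joint): Knee of the stay, two steel links: 117 mm (turns on the lid's side 85 mm from the hinge), 80 mm (turns on the stay foot). Rad: about 0 (+-0.15) lid shut, links folded; 2.21 straight (lid at its stop); above 2.29 locked, at most 2.51. A weak spring takes the knee past straight, upward, when the lid has reached its stop and is let go; the lid then rests 0 to 0.04 rad below the stop.
- knee (a point): Centre of the knee's black thumb knob: 20 mm diameter, 38 mm long, along the chest's y, on a pin off its right side (chest y = -191 mm); locked at about chest x = -20 (+-11), z = 135 to 147 mm. Pressed from above with 3 to 5 N it unlocks; 40 mm down (drifting 16 mm to chest +x, circling the stay foot) the lid has sunk to 1.1 to 1.3 rad and waits there. Under 15 mm it may lock again.
- stay_foot (a joint): Give of the stay's foot, a rubber-bushed pivot on the chest's right wall at chest x = -81, y = -136, z = 89 mm (+-8, set differently on each chest): m, 0 unloaded, + when the stay is pulled, - when it is pushed, 1 mm for 13 N at the lid's handle (lid at the stop or on the locked stay). More than 15 N at the handle against the stop or the locked stay is forcing it.
- carton: Small cardboard tea carton, 50 (its x) by 64 (its y) by 68 mm tall, upright on the worktop to the right of the chest. Origin: centre of its underside (within 1 mm); z up. About 0.055 kg.
- cup: Bystander: white espresso cup with a handle, 59x88x55 mm. Leave it where it stands.
- honey: Bystander: honey jar with a lid, 57x61x95 mm. Leave it where it stands.
- timer: Bystander: egg-shaped cream kitchen timer, 62 mm. Leave it where it stands.
- salt: Bystander: salt shaker, 44 mm across, 90 mm tall. Leave it where it stands.
- mill: Bystander: dark wooden pepper mill, 58 mm across, 150 mm tall. Leave it where it stands.
- spice: Bystander: spice jar with a dark cap, 41 mm across, 105 mm tall. Leave it where it stands.
- lemon: Bystander: lemon, 71x53x51 mm. Leave it where it stands.
There are look-alikes about, which are no part of the job. What is meant by the carton is not purple, and is the smaller of those in its own colour.

How it is judged:
By the outcome, as a careful person would: the job done as asked, in the order asked, and still so for the second after the job is handed in, with the robot touching nothing.
It also fails if it takes over 72 s, if anything falls off the work surface, if the arm or the gripper's body presses on something with over 40 N, if the wrist force passes 120 N, or if a joint passes its speed limit or range.

## Working session

There is one attempt and no reset: what is moved stays moved. The work goes in short steps, Python scripts to look and compute and a shell command to move; the robot and the scene stay as the last step left them, time stands still between calls to the robot, and variables do not carry over. Pictures are saved under pics/ and viewed, at most 10 in all, crops included, and the job is handed in when it is done.

```bash
ls; mkdir -p pics; python3 - <<'E'
from station import sense,get_image
import cv2
for n in("scene","top"):
    d=get_image(n); cv2.imwrite(f"pics/{n}0.png",d["img"][:,:,::-1])
    print({k:v for k,v in d.items() if k!="img"})
print(sense())
E
```

```text
pics
{'vfov': 43.14921601131372, 'cx': 250.521445170891, 'cy': 185.8518995067896, 'origin': array([-0.63117742, -1.19673388,  0.80776971]), 'rotation': array([ 0.76713083,  0.50948318, -0.20447841, -0.33185201])}
{'vfov': 51.79140081869108, 'cx': 261.3005982501735, 'cy': 192.06154460372608, 'origin': array([ 0.45976206, -0.03768159,  1.28828085]), 'rotation': array([ 0.70873175,  0.02763659, -0.02505127, -0.70449128])}
{'clock': 0.1, 'joint_positions': array([-1.33939092e+00,  1.31107501e-01,  1.48916583e+00, -1.35555905e-05,
        1.52299713e+00, -8.53859868e-02]), 'joint_velocities': array([-0.0008657 , -0.00106569, -0.00054223, -0.00174313, -0.00114897,
        0.00093605]), 'effort': array([ 1.07138032e-03, -5.70954680e+01, -5.01942015e+01, -2.00200639e-04,
        8.06547760e-03,  3.79080029e-05]), 'tool_pos': array([ 0.18682264, -0.5696546 ,  0.23033877]), 'orientation': array([-8.36175527e-04,  9.87481208e-01,  1.57734463e-01, -6.79455015e-05]), 'contact_force': array([0.14085124, 0.30906388, 0.24511463]), 'wrist_torque': array([ 0.02032447, -0.01164261,  0.04956856]), 'grip_force': 0.0, 'width': 0.08513824939514199}
```

View pics/scene0.png

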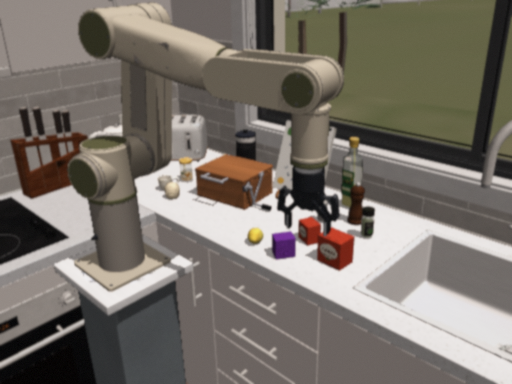

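View pics/top0.png

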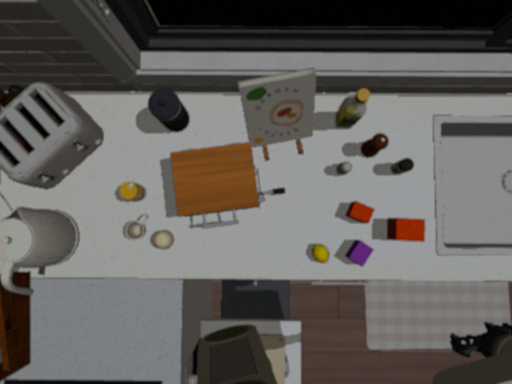

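The candidates for the carton, in the top view, are the small red box (360,212), the large red box (406,230) and the purple box (360,253). The carton is the smaller of the two red ones, so (360,212). Next I'll measure and check that choice in a close crop.

```bash
cat > h.py <<'E'
import numpy as np, cv2
from station import sense,get_image
from scipy.spatial.transform import Rotation as R
def Rm(q): return R.from_quat(np.r_[q[1:],q[0]]).as_matrix()
def foc(d): return 192/np.tan(np.radians(d["vfov"]/2))
def ray(d,p):
    f=foc(d); return Rm(d["rotation"])@np.array([(p[0]-d["cx"])/f,-(p[1]-d["cy"])/f,-1])
def on(d,p,z):
    r=ray(d,p); o=d["origin"]; return o+r*(z-o[2])/r[2]
def proj(d,P):
    c=Rm(d["rotation"]).T@(np.asarray(P)-d["origin"]); f=foc(d)
    return np.array([d["cx"]-f*c[0]/c[2],d["cy"]+f*c[1]/c[2]])
def two(d1,p1,d2,p2):
    a,b=ray(d1,p1),ray(d2,p2)
    t=np.linalg.lstsq(np.c_[a,-b],d2["origin"]-d1["origin"],rcond=None)[0]
    A=d1["origin"]+a*t[0];B=d2["origin"]+b*t[1]; return (A+B)/2,np.linalg.norm(A-B)
E
python3 - <<'E'
from h import *
t=get_image("top"); s=get_image("scene")
def mask(im,lo,hi,box):
    m=cv2.inRange(cv2.cvtColor(im,cv2.COLOR_RGB2HSV),lo,hi); k=np.zeros_like(m); x0,y0,x1,y1=box; k[y0:y1,x0:x1]=m[y0:y1,x0:x1]; return k
# lid
m=mask(t["img"],(5,120,60),(20,255,255),(160,135,270,225))
c=max(cv2.findContours(m,0,1)[0],key=cv2.contourArea); r=cv2.minAreaRect(c); b=cv2.boxPoints(r)
W=np.array([on(t,p,.121) for p in b]); print("lid",b.round(1),W.round(4),"ctr",W.mean(0).round(4),[np.linalg.norm(W[i]-W[i-1]).round(4) for i in range(4)])
hs=cv2.cvtColor(t["img"],cv2.COLOR_RGB2HSV)
print("V red row", hs[212,340:380,2])
for V in (60,200):
    m=mask(t["img"],(0,150,V),(10,255,255),(340,195,382,228)); c=max(cv2.findContours(m,0,1)[0],key=cv2.contourArea); r=cv2.minAreaRect(c); b=cv2.boxPoints(r)
    W=np.array([on(t,p,.068) for p in b]); print(V,b.round(1).tolist(),W.round(4).tolist(),"ctr",W.mean(0).round(4),[np.linalg.norm(W[i]-W[i-1]).round(4) for i in range(4)])
a=cv2.resize(t["img"][130:270,165:425],None,fx=3,fy=3,interpolation=2)
cv2.imwrite("pics/a.png",a[:,:,::-1])
b=cv2.resize(s["img"][140:280,180:390],None,fx=3.7,fy=3.7,interpolation=2); cv2.imwrite("pics/b.png",b[:,:,::-1])
E
```

```text
lid [[169.  152.9]
 [250.  142. ]
 [258.6 205.5]
 [177.6 216.4]] [[ 0.6625  0.2429  0.121 ]
 [ 0.6968  0.0016  0.121 ]
 [ 0.507  -0.0253  0.121 ]
 [ 0.4734  0.2132  0.121 ]] ctr [0.5849 0.1081 0.121 ] [np.float64(0.1915), np.float64(0.2438), np.float64(0.1917), np.float64(0.2408)]
V red row [ 94  93  94  96  94  86  69  49  44  55  90 124 142 143 142 141 143 142
 141 143 143 142 141 140 141 142 141 142 141 141 141 141 145 147 149 158
 159 157 155 155]
60 [[347.8999938964844, 215.8000030517578], [353.79998779296875, 201.10000610351562], [372.8999938964844, 208.8000030517578], [367.0, 223.39999389648438]] [[0.4793, -0.2999, 0.068], [0.5246, -0.3185, 0.068], [0.5013, -0.3771, 0.068], [0.4562, -0.3585, 0.068]] ctr [ 0.4903 -0.3385  0.068 ] [np.float64(0.0629), np.float64(0.0489), np.float64(0.0631), np.float64(0.0488)]Traceback (most recent call last):
  File "<stdin>", line 12, in <module>
ValueError: max() iterable argument is empty
```

```bash
python3 - <<'E'
from h import *
t=get_image("top"); s=get_image("scene")
C=np.array([.585,.108,0]);th=.14
A=R.from_euler('z',th).as_matrix()
P=lambda x,y,z:C+A@np.array([x,y,z])/1000
pts={"hinge":P(95,0,105),"h+":P(-135,50,113),"h-":P(-135,-50,113),"knee0":P(-20,-191,140),"foot":P(-81,-136,89),"f0":P(-95,-120,0),"f1":P(-95,120,0),"frt":P(-95,-120,121)}
for d,box,n,k in((t,(165,130,425,270),"a",3),(s,(180,140,390,280),"b",3.7)):
    x0,y0,x1,y1=box; im=cv2.resize(d["img"][y0:y1,x0:x1],None,fx=k,fy=k,interpolation=2)[:,:,::-1].copy()
    for q,v in pts.items():
        u=(proj(d,v)+.5-[x0,y0])*k; cv2.circle(im,tuple(int(i) for i in u),3,(255,255,0),1)
    cv2.imwrite(f"pics/{n}.png",im)
print({q:v.round(3).tolist() for q,v in pts.items()})
for n,p,z in(("lemon",(320,253),.025),("purple",(360,253),.07),("salt",(344,168),.09),("mill",(380,140),.15),("spice",(407,164),.105),("big",(406,230),.09),("timer",(163,240),.04),("cup",(135,230),.05)): print(n,on(t,p,z)[:2].round(3))
E
```

```text
{'hinge': [0.679, 0.121, 0.105], 'h+': [0.444, 0.139, 0.113], 'h-': [0.458, 0.04, 0.113], 'knee0': [0.592, -0.084, 0.14], 'foot': [0.524, -0.038, 0.089], 'f0': [0.508, -0.024, 0.0], 'f1': [0.474, 0.214, 0.0], 'frt': [0.508, -0.024, 0.121]}
lemon [ 0.362 -0.22 ]
purple [ 0.366 -0.335]
salt [ 0.624 -0.285]
mill [ 0.699 -0.378]
spice [ 0.635 -0.471]
big [ 0.437 -0.47 ]
timer [0.4   0.275]
cup [0.431 0.361]
```

View pics/a.png

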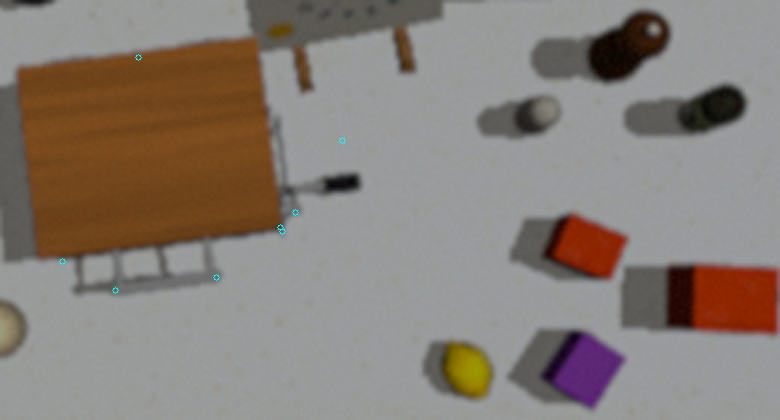

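View pics/b.png

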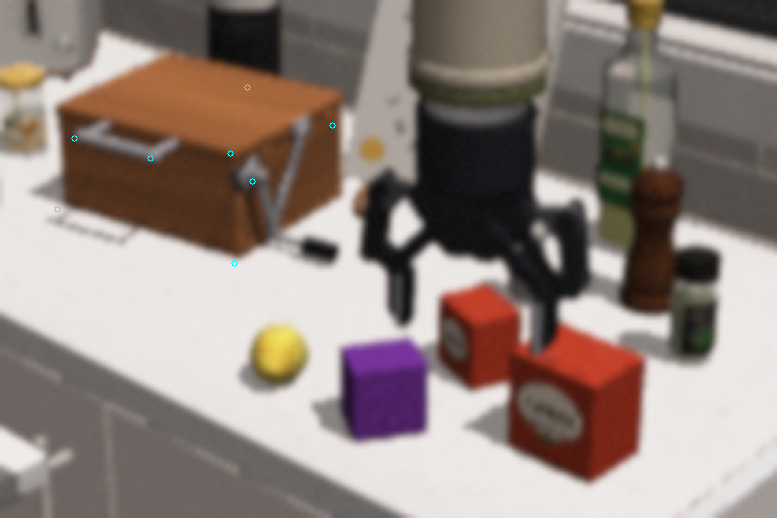

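The crops confirm the carton is the small red box at top (360,212): its top measures 49 x 63 mm, and the larger red box at (406,230) is a look-alike. The chest sits at about (0.585, 0.108) with yaw 0.14. The handle bar shows at top crop (113–215, 277–290) and agrees with the projection; the second bar beside it is its shadow. I'll go to the handle first.

```bash
cat >> h.py <<'E'
C=np.array([.585,.108,0]);TH=.14
def chest(x,y,z): return C+R.from_euler('z',TH).apply([x/1e3,y/1e3,z/1e3])
def tochest(p): return (R.from_euler('z',-TH).apply(np.asarray(p)-C)*1e3).round(1)
def plan(target,head,n):
    """rows from the measured pose to target, tool down with tool y at heading head"""
    s=sense(); R0=Rm(s["orientation"]); y=np.array([np.cos(head),np.sin(head),0]); z=np.array([0,0,-1.]); R1=np.c_[np.cross(y,z),y,z]
    w=R.from_matrix(R0.T@R1).as_rotvec(); d=(np.asarray(target)-s["tool_pos"])/n
    print("from",s["tool_pos"].round(4),"turn deg",np.degrees(w).round(1),"step mm",(1e3*np.linalg.norm(d)).round(1))
    rows=[]
    for i in range(n):
        Ri=R0@R.from_rotvec(w*i/n).as_matrix()
        rows.append(" ".join(f"{v:.4f}".rstrip("0").rstrip(".") for v in np.r_[Ri.T@d/.25,w/n/(2*np.pi)]+0.))
    for k in range(0,n,12): print("; ".join(rows[k:k+12]))
E
python3 -c "
from h import *
plan(chest(-135,0,200),TH,20)"
```

```text
from [ 0.1869 -0.57    0.2309] turn deg [ -0.   -0.  -79.9] step mm 35.5
0.0913 -0.1088 0.0063 -0 -0 -0.0111; 0.0987 -0.1022 0.0063 -0 -0 -0.0111; 0.1055 -0.095 0.0062 -0 -0 -0.0111; 0.1119 -0.0875 0.0062 -0 -0 -0.0111; 0.1177 -0.0795 0.0062 -0 -0 -0.0111; 0.123 -0.0711 0.0062 -0 -0 -0.0111; 0.1276 -0.0623 0.0062 -0 -0 -0.0111; 0.1317 -0.0533 0.0062 -0 -0 -0.0111; 0.1351 -0.044 0.0062 -0 -0 -0.0111; 0.1378 -0.0345 0.0062 -0 -0 -0.0111; 0.1399 -0.0248 0.0062 -0 -0 -0.0111; 0.1412 -0.015 0.0062 -0 -0 -0.0111
0.1419 -0.0051 0.0062 -0 -0 -0.0111; 0.142 0.0048 0.0062 -0 -0 -0.0111; 0.1413 0.0146 0.0062 -0 -0 -0.0111; 0.1399 0.0245 0.0062 -0 -0 -0.0111; 0.1379 0.0341 0.0062 -0 -0 -0.0111; 0.1352 0.0437 0.0062 -0 -0 -0.0111; 0.1318 0.053 0.0062 -0 -0 -0.0111; 0.1278 0.062 0.0062 -0 -0 -0.0111
```

```bash
python3 -m creep '0.091 -0.109 0.006 0 0 -0.0111; 0.099 -0.102 0.006 0 0 -0.0111; 0.106 -0.095 0.006 0 0 -0.0111; 0.112 -0.088 0.006 0 0 -0.0111; 0.118 -0.08 0.006 0 0 -0.0111; 0.123 -0.071 0.006 0 0 -0.0111; 0.128 -0.062 0.006 0 0 -0.0111; 0.132 -0.053 0.006 0 0 -0.0111; 0.135 -0.044 0.006 0 0 -0.0111; 0.138 -0.035 0.006 0 0 -0.0111; 0.14 -0.025 0.006 0 0 -0.0111; 0.141 -0.015 0.006 0 0 -0.0111' 0.62 20
python3 -m creep '0.142 -0.005 0.006 0 0 -0.0111; 0.142 0.005 0.006 0 0 -0.0111; 0.141 0.015 0.006 0 0 -0.0111; 0.14 0.025 0.006 0 0 -0.0111; 0.138 0.034 0.006 0 0 -0.0111; 0.135 0.044 0.006 0 0 -0.0111; 0.132 0.053 0.006 0 0 -0.0111; 0.128 0.062 0.006 0 0 -0.0111; 0 0 0 0 0 0; 0 0 0 0 0 0'
python3 - <<'E'
from h import *
plan(chest(-135,0,94+4),TH,6); print(tochest(sense()["tool_pos"]))
t=get_image("top");s=get_image("scene")
a=cv2.resize(t["img"][130:250,155:275],None,fx=4,fy=4,interpolation=2);b=cv2.resize(s["img"][140:240,170:290],None,fx=4,fy=4,interpolation=2)
b=cv2.copyMakeBorder(b,0,80,0,0,0)
cv2.imwrite("pics/c.png",np.hstack([a[:, :400],b[:, :400]])[:,:,::-1])
E
```

```text
clock: 1.5
tool_pos: [0.3459, -0.1728, 0.2134]
orientation: [0.0, 0.837, 0.546, 0.0]
contact_force: [1.0, -0.2, 0.2]
width: 0.0326
grip_force: 0.0
clock: 2.5
tool_pos: [0.4514, 0.09, 0.2011]
orientation: [-0.0, 0.655, 0.756, -0.0]
contact_force: [-0.6, -0.2, -0.1]
width: 0.0325
grip_force: 0.0
from [0.4514 0.09   0.2011] turn deg [-0.   0.   0.1] step mm 17.2
-0.0006 -0.0001 0.0687 -0 0 0.0001; -0.0006 -0.0001 0.0687 -0 0 0.0001; -0.0006 -0.0001 0.0687 -0 0 0.0001; -0.0006 -0.0001 0.0687 -0 0 0.0001; -0.0006 -0.0001 0.0687 -0 0 0.0001; -0.0006 -0.0001 0.0687 -0 0 0.0001
[-134.8    0.9  201.1]
```

View pics/c.png

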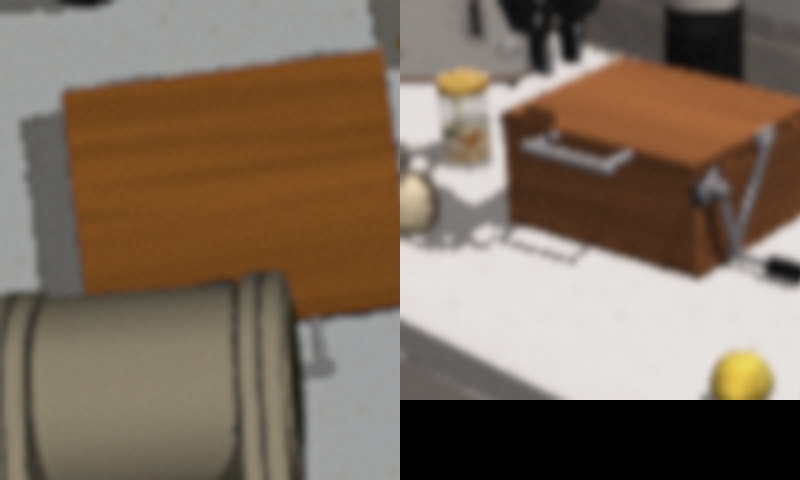

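The right panel shows the bar handle from (523,148) to (617,168), with the open fingers directly above it and nothing in the way. I'll lower over the bar and pinch it.

```bash
python3 -m creep '0 0 0.08 0 0 0; 0 0 0.08 0 0 0; 0 0 0.08 0 0 0; 0 0 0.08 0 0 0; 0 0 0.06 0 0 0; 0 0 0.04 0 0 0; 0 0 0 0 0 0; 0 0 0 0 0 0'
python3 -m creep '0 0 0 0 0 0; 0 0 0 0 0 0; 0 0 0 0 0 0; 0 0 0 0 0 0; 0 0 0 0 0 0' 1 20; python3 -c "
from h import *
print(tochest(sense()['tool_pos']),sense()['wrist_torque'])"
```

```text
clock: 3.4
tool_pos: [0.4518, 0.0891, 0.0969]
orientation: [0.0, 0.656, 0.755, 0.0]
contact_force: [-0.2, -1.0, 0.9]
width: 0.0327
grip_force: 0.0
clock: 3.9
tool_pos: [0.4564, 0.0899, 0.0993]
orientation: [0.004, 0.656, 0.755, 0.004]
contact_force: [15.2, 1.7, -4.5]
width: 0.0108
grip_force: 23.4
[-129.9    0.    99.3] [ 0.29519198 -2.27356873 -0.00412573]
```

```bash
python3 -m creep '0 0.012 0 0 0 0; 0 0.01 0 0 0 0; 0 0 0 0 0 0; 0 0 0 0 0 0';  python3 -c "
from h import *
print(tochest(sense()['tool_pos']),sense()['wrist_torque'])"
```

```text
clock: 4.3
tool_pos: [0.4564, 0.0899, 0.0975]
orientation: [-0.0, 0.656, 0.755, -0.001]
contact_force: [-11.0, -3.9, 13.9]
width: 0.0111
grip_force: 24.8
[-1.298e+02  1.000e-01  9.750e+01] [-0.56019064  1.58509065  0.03972917]
```

```bash
sed -i 's/^C=.*;TH/C=np.array([.5901,.1087,0]);TH/' h.py; python3 -m creep '0 -0.009 -0.006 0 0 0; 0 0 0 0 0 0; 0 0 0 0 0 0';  python3 -c "
from h import *
print(tochest(sense()['tool_pos']))
b=lambda t: np.array([95-230.1*np.cos(t+.0348),105+230.1*np.sin(t+.0348)])
T=np.r_[0,.02,.05:1.21:.05]
T=np.r_[0,.02,np.arange(.06,1.21,.06)]
for i in range(1,len(T)):
  d=(b(T[i])-b(T[i-1]))/250; print(round(T[i],2),'0 %.4f %.4f 0 0 0;'%(d[0],-d[1]),end=' ')"
```

```text
clock: 4.6
tool_pos: [0.4564, 0.0899, 0.0989]
orientation: [0.001, 0.656, 0.755, 0.001]
contact_force: [6.1, -2.0, -1.0]
width: 0.011
grip_force: 23.5
[-1.35e+02  1.00e-01  9.89e+01]
0.02 0 0.0008 -0.0184 0 0 0; 0.06 0 0.0028 -0.0367 0 0 0; 0.12 0 0.0069 -0.0548 0 0 0; 0.18 0 0.0101 -0.0543 0 0 0; 0.24 0 0.0134 -0.0536 0 0 0; 0.3 0 0.0166 -0.0527 0 0 0; 0.36 0 0.0197 -0.0516 0 0 0; 0.42 0 0.0228 -0.0503 0 0 0; 0.48 0 0.0257 -0.0489 0 0 0; 0.54 0 0.0286 -0.0472 0 0 0; 0.6 0 0.0314 -0.0454 0 0 0; 0.66 0 0.0341 -0.0435 0 0 0; 0.72 0 0.0366 -0.0413 0 0 0; 0.78 0 0.0390 -0.0391 0 0 0; 0.84 0 0.0413 -0.0367 0 0 0; 0.9 0 0.0434 -0.0341 0 0 0; 0.96 0 0.0454 -0.0314 0 0 0; 1.02 0 0.0472 -0.0287 0 0 0; 1.08 0 0.0488 -0.0258 0 0 0; 1.14 0 0.0503 -0.0228 0 0 0; 1.2 0 0.0516 -0.0198 0 0 0;
```

```bash
python3 -m creep '0 0.001 -0.018 0 0 0; 0 0.003 -0.037 0 0 0; 0 0.007 -0.055 0 0 0; 0 0.01 -0.054 0 0 0; 0 0.013 -0.054 0 0 0; 0 0.017 -0.053 0 0 0';  python3 -c "
from h import *
print(tochest(sense()['tool_pos']))"
```

```text
clock: 5.2
tool_pos: [0.4694, 0.0919, 0.1666]
orientation: [0.002, 0.656, 0.755, 0.002]
contact_force: [14.9, 1.2, -9.2]
width: 0.0108
grip_force: 23.3
[-121.9    0.2  166.6]
```

```bash
python3 -m creep '0 0.02 -0.052 0 0 0; 0 0.023 -0.05 0 0 0; 0 0.026 -0.049 0 0 0; 0 0.029 -0.047 0 0 0; 0 0.031 -0.045 0 0 0; 0 0.034 -0.0435 0 0 0; 0 0.037 -0.041 0 0 0; 0 0.039 -0.039 0 0 0; 0 0.041 -0.037 0 0 0';  python3 -c "
from h import *
p=tochest(sense()['tool_pos']);print(p, np.arctan2(p[2]+15-105,95-p[0])-.0348,np.hypot(p[2]+15-105,95-p[0]))"
```

```text
clock: 6.1
tool_pos: [0.5359, 0.1013, 0.2665]
orientation: [-0.001, 0.656, 0.755, -0.001]
contact_force: [-5.2, -2.4, 1.0]
width: 0.0113
grip_force: 22.7
[-5.470e+01  2.000e-01  2.665e+02] 0.8325722386048764 231.4353905520934
```

```bash
python3 -m creep '0 0.043 -0.034 0 0 0; 0 0.045 -0.031 0 0 0; 0 0.047 -0.029 0 0 0; 0 0.049 -0.026 0 0 0; 0 0.05 -0.023 0 0 0; 0 0.025 -0.011 0 0 0; 0 0 0 0 0 0; 0 0 0 0 0 0';  python3 -c "
from h import *
p=tochest(sense()['tool_pos']);print(p, np.arctan2(p[2]+15-105,95-p[0])-.0348,np.hypot(p[2]+15-105,95-p[0]))
b=lambda t: np.array([95-230.1*np.cos(t+.0348),105+230.1*np.sin(t+.0348)])
T=np.arange(1.17,1.54,.03)
for i in range(1,len(T)):
  d=(b(T[i])-b(T[i-1]))/250; print(round(T[i],2),'0 %.4f %.4f 0 0 0;'%(d[0],-d[1]),end=' ')"
```

```text
clock: 6.9
tool_pos: [0.6011, 0.1105, 0.3058]
orientation: [0.001, 0.656, 0.755, 0.0]
contact_force: [-2.2, -1.0, 5.0]
width: 0.0109
grip_force: 23.2
[1.110e+01 3.000e-01 3.058e+02] 1.1651944894210458 231.53585035583583
1.2 0 0.0259 -0.0095 0 0 0; 1.23 0 0.0262 -0.0087 0 0 0; 1.26 0 0.0265 -0.0079 0 0 0; 1.29 0 0.0267 -0.0071 0 0 0; 1.32 0 0.0269 -0.0063 0 0 0; 1.35 0 0.0271 -0.0055 0 0 0; 1.38 0 0.0272 -0.0047 0 0 0; 1.41 0 0.0273 -0.0039 0 0 0; 1.44 0 0.0274 -0.0031 0 0 0; 1.47 0 0.0275 -0.0022 0 0 0; 1.5 0 0.0276 -0.0014 0 0 0; 1.53 0 0.0276 -0.0006 0 0 0;
```

```bash
cat > ok.py <<'E'
from h import *
import sys
s=sense(); p=tochest(s["tool_pos"]); f=R.from_euler('z',-TH).apply(s["contact_force"])
print("chest",p,"F",f.round(1),"ang",round(np.arctan2(p[2]+14-105,95-p[0])-.0348,4)); sys.exit(f[0]<-float(sys.argv[1]))
E
python3 -m creep '0 0.026 -0.0095 0 0 0; 0 0.026 -0.009 0 0 0; 0 0.015 -0.004 0 0 0; 0 0 0 0 0 0; 0 0 0 0 0 0' && python3 ok.py 6 && 
python3 -m creep '0 0.01 -0.003 0 0 0; 0 0 0 0 0 0; 0 0 0 0 0 0' >/dev/null && python3 ok.py 6 &&
python3 -m creep '0 0.01 -0.003 0 0 0; 0 0 0 0 0 0; 0 0 0 0 0 0' >/dev/null && python3 ok.py 6 &&
python3 -m creep '0 0.01 -0.003 0 0 0; 0 0 0 0 0 0; 0 0 0 0 0 0' >/dev/null && python3 ok.py 6 &&
python3 -m creep '0 0.01 -0.002 0 0 0; 0 0 0 0 0 0; 0 0 0 0 0 0' >/dev/null && python3 ok.py 6 &&
python3 -m creep '0 0.01 -0.002 0 0 0; 0 0 0 0 0 0; 0 0 0 0 0 0' >/dev/null && python3 ok.py 6
```

```text
clock: 7.4
tool_pos: [0.6179, 0.1129, 0.3114]
orientation: [0.001, 0.656, 0.755, 0.0]
contact_force: [-0.8, -3.5, 6.4]
width: 0.0113
grip_force: 23.4
chest [2.820e+01 3.000e-01 3.114e+02] F [-1.3 -3.3  6.4] ang 1.2417False
```

```bash
sed -i 's/sys.exit(\(.*\))$/sys.exit(int(\1))/' ok.py
python3 -m creep '0 0.01 -0.002 0 0 0; 0 0.01 -0.002 0 0 0; 0 0 0 0 0 0; 0 0 0 0 0 0' >/dev/null && python3 ok.py 6 &&
python3 -m creep '0 0.01 -0.002 0 0 0; 0 0 0 0 0 0; 0 0 0 0 0 0' >/dev/null && python3 ok.py 6 &&
python3 -m creep '0 0.01 -0.002 0 0 0; 0 0 0 0 0 0; 0 0 0 0 0 0' >/dev/null && python3 ok.py 6 &&
python3 -m creep '0 0.01 -0.002 0 0 0; 0 0 0 0 0 0; 0 0 0 0 0 0' >/dev/null && python3 ok.py 6 &&
python3 -m creep '0 0.01 -0.002 0 0 0; 0 0 0 0 0 0; 0 0 0 0 0 0' >/dev/null && python3 ok.py 6 &&
python3 -m creep '0 0.01 -0.002 0 0 0; 0 0 0 0 0 0; 0 0 0 0 0 0' >/dev/null && python3 ok.py 6
```

```text
chest [3.300e+01 3.000e-01 3.126e+02] F [-3.5 -1.7  7.7] ang 1.2632
chest [3.550e+01 3.000e-01 3.132e+02] F [-2.5 -2.7  7.7] ang 1.2744
chest [3.810e+01 3.000e-01 3.137e+02] F [-2.6 -2.3  6.6] ang 1.2858
chest [4.060e+01 3.000e-01 3.144e+02] F [-3.3 -1.7  7.1] ang 1.2971
chest [4.310e+01 3.000e-01 3.148e+02] F [-2.9 -1.8  8. ] ang 1.3081
chest [4.570e+01 3.000e-01 3.154e+02] F [-2.1 -1.9  8.2] ang 1.3197
```

```bash

python3 -m creep '0 0.01 -0.004 0 0 0; 0 0 0 0 0 0; 0 0 0 0 0 0' >/dev/null && python3 ok.py 6 &&
python3 -m creep '0 0.01 -0.003 0 0 0; 0 0 0 0 0 0; 0 0 0 0 0 0' >/dev/null && python3 ok.py 6 &&
python3 -m creep '0 0.01 -0.002 0 0 0; 0 0 0 0 0 0; 0 0 0 0 0 0' >/dev/null && python3 ok.py 6 &&
python3 -m creep '0 0.01 -0.002 0 0 0; 0 0 0 0 0 0; 0 0 0 0 0 0' >/dev/null && python3 ok.py 6 &&
python3 -m creep '0 0.01 -0.001 0 0 0; 0 0 0 0 0 0; 0 0 0 0 0 0' >/dev/null && python3 ok.py 6 &&
python3 -m creep '0 0.01 -0.001 0 0 0; 0 0 0 0 0 0; 0 0 0 0 0 0' >/dev/null && python3 ok.py 6 &&
python3 -m creep '0 0.01 -0.001 0 0 0; 0 0 0 0 0 0; 0 0 0 0 0 0' >/dev/null && python3 ok.py 6 &&
python3 -m creep '0 0.01 -0.001 0 0 0; 0 0 0 0 0 0; 0 0 0 0 0 0' >/dev/null && python3 ok.py 6 &&
python3 -m creep '0 0.01 -0.001 0 0 0; 0 0 0 0 0 0; 0 0 0 0 0 0' >/dev/null && python3 ok.py 6 &&
python3 -m creep '0 0.01 -0.001 0 0 0; 0 0 0 0 0 0; 0 0 0 0 0 0' >/dev/null && python3 ok.py 6
```

```text
chest [4.80e+01 3.00e-01 3.16e+02] F [-2.2 -1.1  6.2] ang 1.3301
chest [5.050e+01 3.000e-01 3.163e+02] F [-2.1 -1.6  6.2] ang 1.341
chest [5.300e+01 3.000e-01 3.167e+02] F [-2.1 -1.8  5.4] ang 1.352
chest [5.560e+01 3.000e-01 3.171e+02] F [-1.9 -3.4  4.9] ang 1.3635
chest [5.820e+01 3.000e-01 3.174e+02] F [-2.2 -2.   4.6] ang 1.3749
chest [6.070e+01 3.000e-01 3.178e+02] F [-2.1 -2.1  5.4] ang 1.3859
chest [6.320e+01 3.000e-01 3.181e+02] F [-1.4 -2.7  6.7] ang 1.3969
chest [6.580e+01 3.000e-01 3.184e+02] F [-1.2 -2.6  6.7] ang 1.4083
chest [6.830e+01 3.000e-01 3.186e+02] F [-0.3 -2.7  5.5] ang 1.4192
chest [7.080e+01 3.000e-01 3.189e+02] F [-0.5 -2.2  6. ] ang 1.4302
```

```bash

python3 -m creep '0 0.01 -0.002 0 0 0; 0 0 0 0 0 0; 0 0 0 0 0 0' >/dev/null && python3 ok.py 4 &&
python3 -m creep '0 0.01 -0.001 0 0 0; 0 0 0 0 0 0; 0 0 0 0 0 0' >/dev/null && python3 ok.py 4 &&
python3 -m creep '0 0.01 -0.001 0 0 0; 0 0 0 0 0 0; 0 0 0 0 0 0' >/dev/null && python3 ok.py 4 &&
python3 -m creep '0 0.01 -0.001 0 0 0; 0 0 0 0 0 0; 0 0 0 0 0 0' >/dev/null && python3 ok.py 4 &&
python3 -m creep '0 0.01 0 0 0 0; 0 0 0 0 0 0; 0 0 0 0 0 0' >/dev/null && python3 ok.py 4 &&
python3 -m creep '0 0.01 0 0 0 0; 0 0 0 0 0 0; 0 0 0 0 0 0' >/dev/null && python3 ok.py 4 &&
python3 -m creep '0 0.01 0 0 0 0; 0 0 0 0 0 0; 0 0 0 0 0 0' >/dev/null && python3 ok.py 4 &&
python3 -m creep '0 0.01 0 0 0 0; 0 0 0 0 0 0; 0 0 0 0 0 0' >/dev/null && python3 ok.py 4
```

```text
chest [7.32e+01 3.00e-01 3.19e+02] F [-0.5 -2.6  4.7] ang 1.4407
chest [7.550e+01 3.000e-01 3.192e+02] F [-1.3 -4.1  5.8] ang 1.4508
chest [7.740e+01 3.000e-01 3.192e+02] F [-5.6 -3.1  5.4] ang 1.459
```

```bash

python3 -m creep '0 0.004 0 0 0 0; 0 0 0 0 0 0; 0 0 0 0 0 0; 0 0 0 0 0 0' >/dev/null && python3 ok.py 8; 
python3 -m creep '0 0.002 0 0 0 0; 0 0 0 0 0 0; 0 0 0 0 0 0; 0 0 0 0 0 0' >/dev/null && python3 ok.py 8
```

```text
chest [7.800e+01 3.000e-01 3.193e+02] F [-9.2 -2.9  6.5] ang 1.4617
chest [7.820e+01 3.000e-01 3.193e+02] F [-9.9 -3.7  7.4] ang 1.4625
```

The lid is on its stop: about 9 N, stiff. I'll release it, back off upward and check that it has locked.

```bash

python3 -m creep '0 0 0 0 0 0; 0 0 0 0 0 0; 0 0 0 0 0 0; 0 0 0 0 0 0; 0 0 0 0 0 0; 0 0 0 0 0 0' 0.5 && python3 -m creep '0 0 -0.06 0 0 0; 0 0 -0.1 0 0 0; 0 0 -0.1 0 0 0; 0 -0.1 0 0 0 0; 0 -0.15 0 0 0 0; 0 -0.15 0 0 0 0; 0 -0.15 0 0 0 0; 0 -0.1 0 0 0 0; 0 0 0 0 0 0'
python3 - <<'E'
from h import *
t=get_image("top");s=get_image("scene")
a=cv2.resize(t["img"][120:240,160:300],None,fx=3,fy=3,interpolation=2);b=cv2.resize(s["img"][80:220,170:300],None,fx=3,fy=3,interpolation=2)[:360]
cv2.imwrite("pics/d.png",np.hstack([a,b])[:,:,::-1])
for y,z in((-191,140),(-191,147)): print(proj(t,chest(-20,y,z)),proj(s,chest(-20,y,z)))
E
```

```text
clock: 14.6
tool_pos: [0.6685, 0.1204, 0.3192]
orientation: [-0.0, 0.656, 0.755, 0.0]
contact_force: [0.3, 0.2, -0.3]
width: 0.0427
grip_force: 0.0
clock: 15.5
tool_pos: [0.5057, 0.0974, 0.3871]
orientation: [0.001, 0.656, 0.755, 0.001]
contact_force: [1.3, -0.2, 0.3]
width: 0.0429
grip_force: 0.0
[278.52854179 174.59255133] [270.1844536  173.07159074]
[278.62501406 174.30677974] [270.16855533 171.30217296]
```

View pics/d.png

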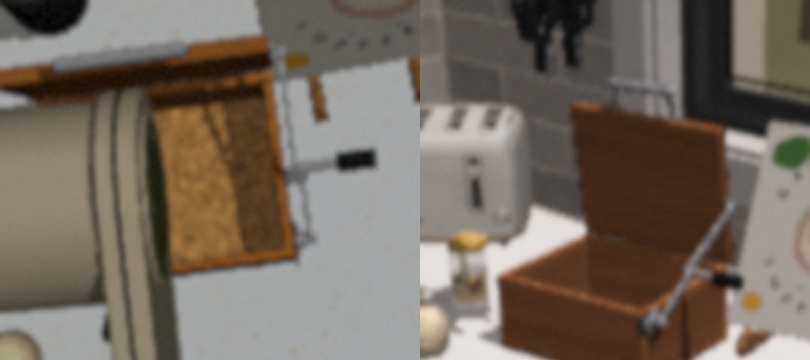

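```bash
python3 - <<'E'
from h import *
t=get_image("top");s=get_image("scene")
def knob(d,box):
    x0,y0,x1,y1=box; g=cv2.cvtColor(d["img"],cv2.COLOR_RGB2GRAY)[y0:y1,x0:x1]; m=(g<70).astype(np.uint8)
    n,l,st,c=cv2.connectedComponentsWithStats(m); i=1+np.argmax(st[1:,4]); print(st[i]); return c[i]+[x0,y0]
a=knob(t,(268,165,290,180)); b=knob(s,(262,162,285,182)); P,e=two(t,a,s,b); print(a,b,P,e,tochest(P),"top-only at z .14",tochest(on(t,a,.14)))
# handle bar in top (grey) -> and carton plan
plan([.4903,-.3385,.30],-.378,18)
E
```

```text
[ 4  6 13  6 59]
[  0   8  15  12 103]
[278.03389831 173.06779661] [268.27184466 175.99029126] [ 0.59922039 -0.07854406  0.12721233] 0.010524454436899016 [ -17.1 -186.7  127.2] top-only at z .14 [ -15.4 -190.2  140. ]
from [0.5082 0.0975 0.3849] turn deg [ 0.1 -0.  29.7] step mm 24.7
-0.0954 -0.0176 0.0189 0 -0 0.0046; -0.0958 -0.0148 0.0189 0 -0 0.0046; -0.0962 -0.012 0.0189 0 -0 0.0046; -0.0965 -0.0093 0.0189 0 -0 0.0046; -0.0968 -0.0065 0.0189 0 -0 0.0046; -0.0969 -0.0037 0.0189 0 -0 0.0046; -0.097 -0.0009 0.0189 0 -0 0.0046; -0.097 0.0019 0.0189 0 -0 0.0046; -0.0969 0.0047 0.0189 0 -0 0.0046; -0.0967 0.0075 0.0189 0 -0 0.0046; -0.0964 0.0103 0.0189 0 -0 0.0046; -0.0961 0.0131 0.0189 0 -0 0.0046
-0.0957 0.0158 0.0189 0 -0 0.0046; -0.0952 0.0186 0.0189 0 -0 0.0046; -0.0946 0.0213 0.0189 0 -0 0.0046; -0.0939 0.024 0.0189 0 -0 0.0046; -0.0932 0.0267 0.0189 0 -0 0.0046; -0.0924 0.0294 0.0189 0 -0 0.0046
```

```bash
python3 - <<'E'
from h import *
s=get_image("scene"); x0,y0,x1,y1=225,125,300,225; k=6
im=cv2.resize(s["img"][y0:y1,x0:x1],None,fx=k,fy=k,interpolation=2)[:,:,::-1].copy()
for p,c in(((-95,-120,105),(255,255,0)),((-95,-120,0),(255,255,0)),((95,-120,105),(255,255,0)),((95-190*np.cos(1.44),-120,105+190*np.sin(1.44)),(255,255,0)),((-12.5,-191,130.4),(0,0,255)),((-17.5,-191,138.5),(0,255,0)),((-20,-191,143),(0,255,0))):
    u=(proj(s,chest(*p))+.5-[x0,y0])*k; cv2.circle(im,tuple(int(i) for i in u),3,c,-1)
cv2.imwrite("pics/e.png",im)
E
```

```text
(no output)
```

View pics/e.png

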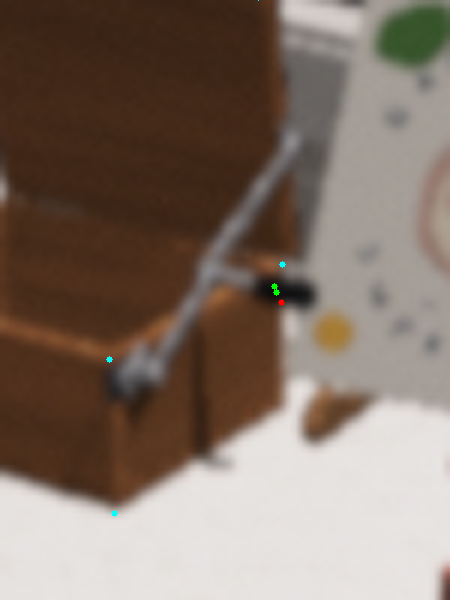

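```bash
python3 - <<'E'
from h import *
s=get_image("scene"); x0,y0,k=225,125,6
g=cv2.cvtColor(s["img"],cv2.COLOR_RGB2HSV).astype(float); bright=(255-g[...,1])*g[...,2]/255
# centreline: for each row the bright-weighted column near the link
def line(ra,rb,xa,xb):
    pts=[]
    for r in range(ra,rb):
        xc=xa+(xb-xa)*(r-ra)/(rb-ra); c=np.arange(int(round(xc))-3,int(round(xc))+4); w=bright[r,c]; w=np.clip(w-np.median(w),0,None)
        if w.sum()>0: pts.append((r,(w*c).sum()/w.sum()))
    p=np.array(pts); f=np.polyfit(p[:,0],p[:,1],1); return np.degrees(np.arctan2(1,-f[0])),f,np.abs(np.polyval(f,p[:,0])-p[:,1]).mean()
print("upper",line(150,166,272,262)); print("lower",line(172,182,258,253))
for dl in (-.1,0,.08,.15,.2,.3):
    F=np.array([-81,89.]);L=np.array([85,190.]);u=(L-F)/np.linalg.norm(L-F);n=np.array([-u[1],u[0]])
    a,b=dl*117/197,dl*80/197
    K=F+80*(np.cos(a)*u+np.sin(a)*n); L2=K+117*(np.cos(b)*u-np.sin(b)*n)
    q=[proj(s,chest(v[0],-140,v[1])) for v in(F,K,L2)]; A=[np.degrees(np.arctan2(-(q[i+1]-q[i])[1],(q[i+1]-q[i])[0])) for i in(0,1)]
    print(dl,"lower",A[0].round(1),"upper",A[1].round(1),K.round(1))
E
```

```text
upper (np.float64(53.99927949132522), array([ -0.72656174, 381.47676881]), np.float64(0.11789476809652655))
lower (np.float64(56.91738576283699), array([ -0.6514595 , 370.72353294]), np.float64(0.06584896274677021))
-0.1 lower 54.9 upper 58.9 [-10.3 126.5]
0 lower 57.3 upper 57.3 [-12.7 130.6]
0.08 lower 59.0 upper 55.9 [-14.7 133.8]
0.15 lower 60.6 upper 54.8 [-16.6 136.5]
0.2 lower 61.6 upper 53.9 [-18.1 138.4]
0.3 lower 63.7 upper 52.1 [-21.1 142. ]
```

The zoom shows the knee joint at (208,268), bowed slightly above the line from foot (150,368) to pivot (293,143), with the knob at (287,291). That looks past straight, but the margin is small. I'll check by touch with a gentle closing push on the handle.

```bash

python3 -m creep '0 0.15 0 0 0 0; 0 0.17 0 0 0 0; 0 0.17 0 0 0 0; 0 0.15 0 0 0 0; 0 0 0.1 0 0 0; 0 0 0.09 0 0 0; 0 0 0.07 0 0 0; 0 0 0 0 0 0' >/dev/null; python3 ok.py 9
python3 -m creep '0 -0.03 0 0 0 0; 0 0 0 0 0 0; 0 0 0 0 0 0' >/dev/null; python3 ok.py 9
cat > ok2.py <<'E'
from h import *
import sys
s=sense(); p=tochest(s["tool_pos"]); f=R.from_euler('z',-TH).apply(s["contact_force"])
print("chest",p,"F",f.round(1)); sys.exit(int(f[0]>float(sys.argv[1])))
E
python3 -m creep '0 -0.01 0 0 0 0; 0 0 0 0 0 0; 0 0 0 0 0 0' >/dev/null; python3 ok2.py 3 &&
python3 -m creep '0 -0.006 0 0 0 0; 0 0 0 0 0 0; 0 0 0 0 0 0' >/dev/null; python3 ok2.py 3 &&
python3 -m creep '0 -0.006 0 0 0 0; 0 0 0 0 0 0; 0 0 0 0 0 0' >/dev/null; python3 ok2.py 3 &&
python3 -m creep '0 -0.006 0 0 0 0; 0 0 0 0 0 0; 0 0 0 0 0 0' >/dev/null; python3 ok2.py 3 &&
python3 -m creep '0 -0.006 0 0 0 0; 0 0 0 0 0 0; 0 0 0 0 0 0' >/dev/null; python3 ok2.py 3
```

```text
chest [ 75.8   0.5 314.2] F [-0.4  0.  -0.9] ang 1.4502
chest [ 69.6   0.5 321.4] F [-0.6  0.3  0.1] ang 1.4262
chest [ 66.7   0.5 319.7] F [-1.   0.4 -1.4]
chest [ 65.1   0.5 319.3] F [-0.2  0.2 -0.5]
chest [ 63.6   0.5 319.3] F [-0.1  0.  -0. ]
chest [ 62.2   0.5 319.3] F [-1.   0.6  0.7]
chest [ 60.6   0.5 319.3] F [-0.7 -0.4 -0.5]
```

```bash

python3 -m creep '0 -0.006 0 0 0 0; 0 0 0 0 0 0; 0 0 0 0 0 0' >/dev/null; python3 ok2.py 3 &&
python3 -m creep '0 -0.006 0 0 0 0; 0 0 0 0 0 0; 0 0 0 0 0 0' >/dev/null; python3 ok2.py 3 &&
python3 -m creep '0 -0.006 0 0 0 0; 0 0 0 0 0 0; 0 0 0 0 0 0' >/dev/null && python3 ok2.py 3 &&
python3 -m creep '0 -0.006 0 0 0 0; 0 0 0 0 0 0; 0 0 0 0 0 0' >/dev/null && python3 ok2.py 3 &&
python3 -m creep '0 -0.006 0 0 0 0; 0 0 0 0 0 0; 0 0 0 0 0 0' >/dev/null && python3 ok2.py 3 &&
python3 -m creep '0 -0.006 0 0 0 0; 0 0 0 0 0 0; 0 0 0 0 0 0' >/dev/null && python3 ok2.py 3
```

```text
chest [ 59.1   0.5 319.4] F [ 0.6 -0.2 -0.4]
chest [ 57.6   0.5 319.3] F [-0.1 -0.7  0.1]
chest [ 56.1   0.5 319.3] F [ 0.6 -0.5 -0.2]
chest [ 54.6   0.5 319.3] F [0.4 0.6 0.8]
chest [ 53.1   0.5 319.2] F [ 1.2  1.3 -0.6]
chest [ 51.9   0.5 319.2] F [ 4.4  0.2 -2.3]
```

```bash

python3 -m creep '0 -0.006 0 0 0 0; 0 0 0 0 0 0; 0 0 0 0 0 0' >/dev/null; python3 ok2.py 8 &&
python3 -m creep '0 -0.004 0 0 0 0; 0 0 0 0 0 0; 0 0 0 0 0 0' >/dev/null; python3 ok2.py 8
```

```text
chest [ 50.6   0.5 319.1] F [ 7.   0.1 -3.7]
chest [ 50.    0.5 319.1] F [ 8.7  1.2 -4.2]
```

The force rises steadily to 8.7 N with almost no travel, so the stay is locked. Now for the carton.

```bash

python3 -m creep '0 0.04 0 0 0 0; 0 0.025 -0.04 0 0 0; 0 0 -0.1 0 0 0; 0 0 -0.12 0 0 0; 0 -0.1 0 0 0 0; 0 -0.18 0 0 0 0; 0 -0.18 0 0 0 0; 0 -0.15 0 0 0 0; 0 0 0 0 0 0' 0; python3 -c "
from h import *
plan([.492,-.3385,.20],-.378,14)"
```

```text
clock: 21.7
tool_pos: [0.4999, 0.0966, 0.3851]
orientation: [-0.0, 0.656, 0.755, -0.0]
contact_force: [1.4, 0.6, -0.0]
width: 0.0855
grip_force: 0.0
from [0.4999 0.0966 0.3851] turn deg [-0.   0.  29.7] step mm 33.8
-0.1228 -0.0197 0.0529 -0 0 0.0059; -0.1234 -0.0151 0.0529 -0 0 0.0059; -0.1239 -0.0105 0.0529 -0 0 0.0059; -0.1242 -0.0059 0.0529 -0 0 0.0059; -0.1243 -0.0013 0.0529 -0 0 0.0059; -0.1243 0.0033 0.0529 -0 0 0.0059; -0.1241 0.0079 0.0529 -0 0 0.0059; -0.1237 0.0125 0.0529 -0 0 0.0059; -0.1232 0.017 0.0529 -0 0 0.0059; -0.1224 0.0216 0.0529 -0 0 0.0059; -0.1216 0.0261 0.0529 -0 0 0.0059; -0.1205 0.0306 0.0529 -0 0 0.0059
-0.1193 0.035 0.0529 -0 0 0.0059; -0.1179 0.0394 0.0529 -0 0 0.0059
```

```bash

python3 -m creep '-0.123 -0.02 0.053 0 0 0.0059; -0.123 -0.015 0.053 0 0 0.0059; -0.124 -0.01 0.053 0 0 0.0059; -0.124 -0.006 0.053 0 0 0.0059; -0.124 -0.001 0.053 0 0 0.0059; -0.124 0.003 0.053 0 0 0.0059; -0.124 0.008 0.053 0 0 0.0059; -0.124 0.012 0.053 0 0 0.0059; -0.123 0.017 0.053 0 0 0.0059; -0.122 0.022 0.053 0 0 0.0059; -0.122 0.026 0.053 0 0 0.0059; -0.12 0.031 0.053 0 0 0.0059' >/dev/null
python3 -m creep '-0.119 0.035 0.053 0 0 0.0059; -0.118 0.039 0.053 0 0 0.0059; 0 0 0 0 0 0; 0 0 0 0 0 0; 0 0 0 0 0 0'; python3 - <<'E'
from h import *
plan([.493,-.3385,.024],-.378,8)
s=get_image("scene"); t=get_image("top")
im=cv2.resize(s["img"][140:280,240:390],None,fx=4,fy=4,interpolation=2); cv2.imwrite("pics/f.png",im[:,:,::-1])
print(proj(s,[.493,-.3385,.068]))
E
```

```text
clock: 23.4
tool_pos: [0.4964, -0.3373, 0.1993]
orientation: [0.0, 0.827, 0.562, 0.0]
contact_force: [0.6, 0.5, 1.0]
width: 0.0853
grip_force: 0.0
from [ 0.4964 -0.3373  0.1993] turn deg [ 0. -0.  0.] step mm 21.9
-0.0012 -0.0014 0.0877 0 -0 0; -0.0012 -0.0014 0.0877 0 -0 0; -0.0012 -0.0014 0.0877 0 -0 0; -0.0012 -0.0014 0.0877 0 -0 0; -0.0012 -0.0014 0.0877 0 -0 0; -0.0012 -0.0014 0.0877 0 -0 0; -0.0012 -0.0014 0.0877 0 -0 0; -0.0012 -0.0014 0.0877 0 -0 0
[307.29092011 221.7409403 ]
```

View pics/f.png

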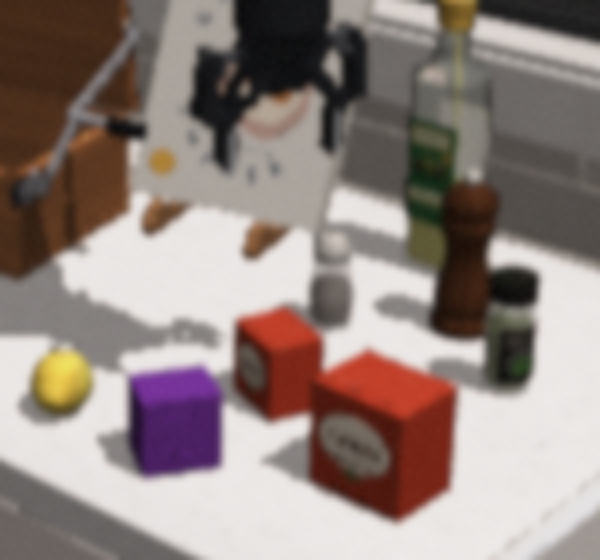

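The small red carton shows at crop (278,328), below the gripper, with the large red box at (383,435) and the purple box at (175,420) clear of it. I'll go straight down and grasp it.

```bash

python3 -m creep '-0.004 0 0.12 0 0 0; 0 0 0.13 0 0 0; 0 0 0.13 0 0 0; 0 0 0.12 0 0 0; 0 0 0.1 0 0 0; 0 0 0.06 0 0 0; 0 0 0.03 0 0 0; 0 0 0 0 0 0; 0 0 0 0 0 0'
python3 -m creep '0 0 0 0 0 0; 0 0 0 0 0 0; 0 0 0 0 0 0; 0 0 0 0 0 0; 0 0 0 0 0 0; 0 0 0 0 0 0; 0 0 0 0 0 0; 0 0 0 0 0 0' 1 25
```

```text
clock: 24.4
tool_pos: [0.4966, -0.3393, 0.0278]
orientation: [0.001, 0.827, 0.562, 0.0]
contact_force: [-0.4, -0.1, -1.0]
width: 0.0854
grip_force: 0.0
clock: 25.2
tool_pos: [0.4963, -0.3393, 0.0274]
orientation: [0.001, 0.827, 0.562, 0.0]
contact_force: [-1.2, 0.2, 5.7]
width: 0.0496
grip_force: 26.7
```

```bash

python3 -m creep '0 0 -0.02 0 0 0; 0 0 -0.06 0 0 0; 0 0 -0.12 0 0 0; 0 0 -0.16 0 0 0; 0 0 -0.18 0 0 0; 0 0 -0.18 0 0 0; 0 0 -0.12 0 0 0; 0 0 -0.06 0 0 0; 0 0 0 0 0 0'
python3 -c "
from h import *
plan(chest(-28,0,255),TH-np.pi/2,18)"
```

```text
clock: 26.1
tool_pos: [0.4966, -0.3395, 0.2545]
orientation: [0.002, 0.827, 0.562, 0.001]
contact_force: [0.4, 0.5, -0.6]
width: 0.0498
grip_force: 26.2
from [ 0.4966 -0.3395  0.2545] turn deg [ 0.3 -0.1 60.3] step mm 25.0
0.0971 -0.0228 -0.0004 0 -0 0.0093; 0.0956 -0.0285 -0.0004 0 -0 0.0093; 0.0938 -0.034 -0.0004 0 -0 0.0093; 0.0917 -0.0395 -0.0004 0 -0 0.0093; 0.0892 -0.0447 -0.0004 0 -0 0.0093; 0.0864 -0.0499 -0.0003 0 -0 0.0093; 0.0834 -0.0549 -0.0003 0 -0 0.0093; 0.08 -0.0596 -0.0003 0 -0 0.0093; 0.0764 -0.0642 -0.0003 0 -0 0.0093; 0.0725 -0.0686 -0.0003 0 -0 0.0093; 0.0684 -0.0727 -0.0003 0 -0 0.0093; 0.064 -0.0766 -0.0003 0 -0 0.0093
0.0594 -0.0802 -0.0002 0 -0 0.0093; 0.0547 -0.0835 -0.0002 0 -0 0.0093; 0.0497 -0.0866 -0.0002 0 -0 0.0093; 0.0445 -0.0893 -0.0002 0 -0 0.0093; 0.0392 -0.0918 -0.0002 0 -0 0.0093; 0.0338 -0.0939 -0.0001 0 -0 0.0093
```

```bash

python3 -m creep '0.097 -0.023 0 0 0 0.0093; 0.096 -0.028 0 0 0 0.0093; 0.094 -0.034 0 0 0 0.0093; 0.092 -0.039 0 0 0 0.0093; 0.089 -0.045 0 0 0 0.0093; 0.086 -0.05 0 0 0 0.0093; 0.083 -0.055 0 0 0 0.0093; 0.08 -0.06 0 0 0 0.0093; 0.076 -0.064 0 0 0 0.0093; 0.073 -0.069 0 0 0 0.0093; 0.068 -0.073 0 0 0 0.0093; 0.064 -0.077 0 0 0 0.0093' >/dev/null
python3 -m creep '0.059 -0.08 0 0 0 0.0093; 0.055 -0.083 0 0 0 0.0093; 0.05 -0.087 0 0 0 0.0093; 0.044 -0.089 0 0 0 0.0093; 0.039 -0.092 0 0 0 0.0093; 0.034 -0.094 0 0 0 0.0093; 0 0 0 0 0 0; 0 0 0 0 0 0'; python3 ok.py 5; python3 -c "
from h import *
plan(chest(-28,0,45),TH-np.pi/2,10)"
```

```text
clock: 28.1
tool_pos: [0.5598, 0.1058, 0.2487]
orientation: [0.0, 0.997, 0.071, -0.002]
contact_force: [-0.3, 0.2, -0.1]
width: 0.0499
grip_force: 26.2
chest [-30.4   1.3 248.7] F [-0.3  0.2 -0.1] ang 0.8642
from [0.5598 0.1058 0.2487] turn deg [0.  0.2 0.2] step mm 20.4
0.0013 0.0005 0.0815 0 0.0001 0; 0.0013 0.0005 0.0815 0 0.0001 0; 0.0012 0.0005 0.0815 0 0.0001 0; 0.0012 0.0005 0.0815 0 0.0001 0; 0.0012 0.0005 0.0815 0 0.0001 0; 0.0011 0.0005 0.0815 0 0.0001 0; 0.0011 0.0005 0.0815 0 0.0001 0; 0.0011 0.0005 0.0815 0 0.0001 0; 0.001 0.0005 0.0815 0 0.0001 0; 0.001 0.0005 0.0815 0 0.0001 0
```

```bash

python3 -m creep '0 0 0.08 0 0 0; 0 0 0.12 0 0 0; 0 0 0.14 0 0 0; 0 0 0.14 0 0 0; 0 0 0.12 0 0 0; 0 0 0.1 0 0 0; 0 0 0.07 0 0 0; 0 0 0.04 0 0 0; 0 0 0.02 0 0 0; 0 0 0 0 0 0; 0 0 0 0 0 0; 0 0 0 0 0 0'
python3 -m creep '0 0 0.006 0 0 0; 0 0 0 0 0 0; 0 0 0 0 0 0';python3 -m creep '0 0 0.004 0 0 0; 0 0 0 0 0 0; 0 0 0 0 0 0'
```

```text
clock: 29.3
tool_pos: [0.5619, 0.1057, 0.0451]
orientation: [-0.0, 0.998, 0.07, 0.001]
contact_force: [0.9, 0.1, -0.2]
width: 0.0498
grip_force: 26.2
clock: 29.6
tool_pos: [0.561, 0.1057, 0.0425]
orientation: [-0.0, 0.998, 0.07, 0.0]
contact_force: [-0.5, -0.1, -0.2]
width: 0.0497
grip_force: 26.2
clock: 29.9
tool_pos: [0.5609, 0.1057, 0.0412]
orientation: [0.0, 0.998, 0.07, -0.0]
contact_force: [0.1, -0.6, -0.5]
width: 0.0499
grip_force: 26.2
```

```bash

python3 -m creep '0 0 0.008 0 0 0; 0 0 0.004 0 0 0; 0 0 0 0 0 0; 0 0 0 0 0 0'; python3 -m creep '0 0 0.004 0 0 0; 0 0 0 0 0 0; 0 0 0 0 0 0'
```

```text
clock: 30.3
tool_pos: [0.5609, 0.1056, 0.0382]
orientation: [-0.0, 0.998, 0.07, -0.0]
contact_force: [-0.3, 0.6, -1.3]
width: 0.0498
grip_force: 26.2
clock: 30.6
tool_pos: [0.5612, 0.1057, 0.0374]
orientation: [0.0, 0.998, 0.07, 0.0]
contact_force: [0.2, 0.5, -0.6]
width: 0.0495
grip_force: 26.3
```

```bash

python3 -m creep '0 0 0.004 0 0 0; 0 0 0 0 0 0; 0 0 0 0 0 0'; python3 -m creep '0 0 0.003 0 0 0; 0 0 0 0 0 0; 0 0 0 0 0 0'
```

```text
clock: 30.9
tool_pos: [0.5612, 0.1057, 0.0374]
orientation: [0.0, 0.998, 0.07, 0.0]
contact_force: [-4.2, 0.3, 8.7]
width: 0.0501
grip_force: 27.2
clock: 31.2
tool_pos: [0.5613, 0.1057, 0.0374]
orientation: [0.0, 0.998, 0.07, 0.0]
contact_force: [-8.0, -1.0, 15.9]
width: 0.0495
grip_force: 27.9
```

The carton is seated on the floor. I'll ease the pressure, let go and rise.

```bash

python3 -m creep '0 0 -0.008 0 0 0; 0 0 0 0 0 0; 0 0 0 0 0 0' >/dev/null; python3 -m creep '0 0 0 0 0 0; 0 0 0 0 0 0; 0 0 0 0 0 0; 0 0 0 0 0 0; 0 0 0 0 0 0' 0.05; python3 -m creep '0 0 -0.05 0 0 0; 0 0 -0.1 0 0 0; 0 0 -0.15 0 0 0; 0 0 -0.18 0 0 0; 0 0 -0.18 0 0 0; 0 0 -0.18 0 0 0; 0 0 -0.14 0 0 0; 0 0 -0.06 0 0 0; 0 0 0 0 0 0; 0 0 0 0 0 0' >/dev/null
python3 -c "
from h import *
plan(chest(-11,-194,230),TH,14)"
```

```text
clock: 32.0
tool_pos: [0.5609, 0.1056, 0.0375]
orientation: [-0.0, 0.998, 0.07, -0.0]
contact_force: [0.3, -0.1, 0.4]
width: 0.0809
grip_force: 0.0
from [0.5605 0.1056 0.2963] turn deg [ -0.1   0.1 -90. ] step mm 14.8
0.0053 0.0557 0.0189 -0 0 -0.0178; -0.0009 0.056 0.0189 -0 0 -0.0178; -0.0072 0.0555 0.0189 -0 0 -0.0178; -0.0134 0.0544 0.0189 -0 0 -0.0178; -0.0194 0.0525 0.019 -0 0 -0.0178; -0.0251 0.05 0.019 -0 0 -0.0178; -0.0306 0.0469 0.019 -0 0 -0.0178; -0.0356 0.0432 0.019 -0 0 -0.0178; -0.0402 0.0389 0.019 -0 0 -0.0178; -0.0443 0.0342 0.019 -0 0 -0.0178; -0.0479 0.029 0.019 -0 0 -0.0178; -0.0508 0.0234 0.019 -0 0 -0.0178
-0.0531 0.0176 0.019 -0 0 -0.0178; -0.0548 0.0116 0.0189 -0 0 -0.0178
```

```bash

python3 -m creep '0.005 0.056 0.019 0 0 -0.0178; -0.001 0.056 0.019 0 0 -0.0178; -0.007 0.056 0.019 0 0 -0.0178; -0.013 0.054 0.019 0 0 -0.0178; -0.019 0.052 0.019 0 0 -0.0178; -0.025 0.05 0.019 0 0 -0.0178; -0.031 0.047 0.019 0 0 -0.0178; -0.036 0.043 0.019 0 0 -0.0178; -0.04 0.039 0.019 0 0 -0.0178; -0.044 0.034 0.019 0 0 -0.0178; -0.048 0.029 0.019 0 0 -0.0178; -0.051 0.023 0.019 0 0 -0.0178' 1 20 >/dev/null
python3 -m creep '-0.053 0.018 0.019 0 0 -0.0178; -0.055 0.012 0.019 0 0 -0.0178; 0 0 0 0 0 0; 0 0 0 0 0 0; 0 0 0 0 0 0'; python3 ok.py 5
python3 - <<'E'
from h import *
t=get_image("top");s=get_image("scene")
a=cv2.resize(t["img"][125:245,165:295],None,fx=3,fy=3,interpolation=2);b=cv2.resize(s["img"][85:205,190:310],None,fx=3,fy=3,interpolation=2)
cv2.imwrite("pics/g.png",np.hstack([a,b])[:,:,::-1])
E
```

```text
clock: 34.7
tool_pos: [0.6059, -0.0841, 0.2302]
orientation: [-0.001, 0.658, 0.753, -0.0]
contact_force: [0.1, -0.2, 0.8]
width: 0.0002
grip_force: 0.0
chest [ -11.2 -193.1  230.2] F [ 0.  -0.2  0.8] ang 0.8843
```

View pics/g.png

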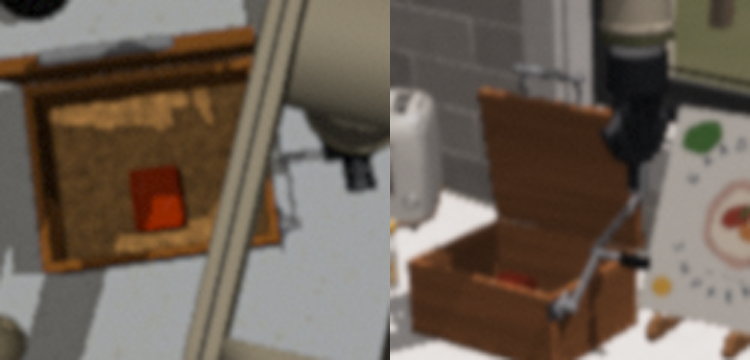

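The left panel shows the carton standing upright on the chest floor at (158,198). The right panel shows the closed fingertip at (633,190), directly above the knob at (635,258). I'll lower until it touches.

```bash
cat > okz.py <<'E'
from h import *
import sys
s=sense(); p=tochest(s["tool_pos"]); f=R.from_euler('z',-TH).apply(s["contact_force"])
print("chest",p,"F",f.round(1)); sys.exit(int(f[2]>float(sys.argv[1])))
E
python3 -m creep '0 0 0.06 0 0 0; 0 0 0.1 0 0 0; 0 0 0.08 0 0 0; 0 0 0.04 0 0 0; 0 0 0 0 0 0; 0 0 0 0 0 0' >/dev/null; python3 okz.py 2 &&
python3 -m creep '0 0 0.012 0 0 0; 0 0 0 0 0 0; 0 0 0 0 0 0' >/dev/null && python3 okz.py 2 &&
python3 -m creep '0 0 0.012 0 0 0; 0 0 0 0 0 0; 0 0 0 0 0 0' >/dev/null && python3 okz.py 2 &&
python3 -m creep '0 0 0.012 0 0 0; 0 0 0 0 0 0; 0 0 0 0 0 0' >/dev/null && python3 okz.py 2 &&
python3 -m creep '0 0 0.012 0 0 0; 0 0 0 0 0 0; 0 0 0 0 0 0' >/dev/null && python3 okz.py 2 &&
python3 -m creep '0 0 0.012 0 0 0; 0 0 0 0 0 0; 0 0 0 0 0 0' >/dev/null && python3 okz.py 2 &&
python3 -m creep '0 0 0.012 0 0 0; 0 0 0 0 0 0; 0 0 0 0 0 0' >/dev/null && python3 okz.py 2
```

```text
chest [ -10.6 -193.9  161.5] F [0.4 0.3 0.1]
chest [ -10.5 -194.1  158.8] F [ 0.2 -0.4  0.4]
chest [ -10.9 -193.9  154.9] F [ 0.8 -0.4 -0.2]
chest [ -10.2 -194.1  152.7] F [ 2.9 -1.2  3.4]
```

```bash

python3 -m creep '0 0 -0.008 0 0 0; 0 -0.012 0 0 0 0; 0 -0.012 0 0 0 0; 0 0 0.008 0 0 0; 0 0 0 0 0 0; 0 0 0 0 0 0' >/dev/null; python3 okz.py 9 &&
python3 -m creep '0 0.004 0.008 0 0 0; 0 0 0 0 0 0; 0 0 0 0 0 0' >/dev/null && python3 okz.py 9 &&
python3 -m creep '0 0.004 0.008 0 0 0; 0 0 0 0 0 0; 0 0 0 0 0 0' >/dev/null && python3 okz.py 9 &&
python3 -m creep '0 0.007 0.01 0 0 0; 0 0.006 0.01 0 0 0; 0 0 0 0 0 0' >/dev/null && python3 okz.py 9
```

```text
chest [ -16.8 -193.9  152.1] F [-0.2  0.9  1. ]
chest [ -15.4 -194.   150.3] F [2.2 0.2 3.1]
chest [ -14.7 -194.1  148.1] F [2.9 1.1 4.6]
chest [ -12.2 -193.9  141.9] F [0.  0.2 1.9]
```

```bash

python3 -m creep '0 0.008 0.012 0 0 0; 0 0.008 0.012 0 0 0; 0 0.007 0.012 0 0 0; 0 0 0 0 0 0' >/dev/null; python3 okz.py 8 &&
python3 -m creep '0 0.006 0.012 0 0 0; 0 0.006 0.012 0 0 0; 0 0.005 0.012 0 0 0; 0 0 0 0 0 0' >/dev/null && python3 okz.py 8 &&
python3 -m creep '0 0.004 0.012 0 0 0; 0 0.004 0.012 0 0 0; 0 0.003 0.012 0 0 0; 0 0 0 0 0 0' >/dev/null && python3 okz.py 8 &&
python3 -m creep '0 0.003 0.012 0 0 0; 0 0.002 0.012 0 0 0; 0 0.002 0.012 0 0 0; 0 0 0 0 0 0; 0 0 0 0 0 0' >/dev/null && python3 okz.py 8
```

```text
chest [  -6.1 -193.9  133.1] F [ 0.4 -0.   0.6]
chest [  -1.5 -194.   124.6] F [-0.3 -0.4  0.9]
chest [   1.4 -194.   115.7] F [0.5 1.  0.6]
chest [   2.4 -194.   106.5] F [0.3 0.1 0.1]
```

```bash

python3 -m creep '0 0 -0.06 0 0 0; 0 0 -0.12 0 0 0; 0 0 -0.18 0 0 0; 0 0 -0.18 0 0 0; 0 0 -0.18 0 0 0; 0 -0.1 -0.15 0 0 0; 0 -0.15 -0.1 0 0 0; 0 -0.15 0 0 0 0; 0 -0.1 0 0 0 0; 0 0 0 0 0 0' 0.5; python3 ok.py 5
python3 - <<'E'
from h import *
t=get_image("top");s=get_image("scene")
a=cv2.resize(t["img"][115:235,165:295],None,fx=3,fy=3,interpolation=2);b=cv2.resize(s["img"][75:195,180:310],None,fx=3,fy=3,interpolation=2)
cv2.imwrite("pics/i.png",np.hstack([a,b])[:,:,::-1])
for th in(1.1,1.2,1.3,1.4,1.44):
    q=[chest(95-230.1*np.cos(th+.035),y,105+230.1*np.sin(th+.035)) for y in(50,-50)]
    print(th,[((proj(t,v)+.5-[165,115])*3).round(0).tolist() for v in q],[((proj(s,v)+.5-[180,75])*3+[390,0]).round(0).tolist() for v in q])
E
```

```text
clock: 40.5
tool_pos: [0.494, -0.1004, 0.3516]
orientation: [0.001, 0.658, 0.753, 0.0]
contact_force: [0.9, -0.3, 0.8]
width: 0.0427
grip_force: 0.0
chest [-124.3 -193.6  351.6] F [ 0.9 -0.4  0.8] ang 0.8364
1.1 [[59.0, 173.0], [179.0, 157.0]] [[512.0, 127.0], [575.0, 138.0]]
1.2 [[54.0, 146.0], [175.0, 130.0]] [[522.0, 117.0], [585.0, 128.0]]
1.3 [[49.0, 118.0], [170.0, 102.0]] [[533.0, 108.0], [595.0, 119.0]]
1.4 [[45.0, 90.0], [166.0, 74.0]] [[544.0, 101.0], [606.0, 111.0]]
1.44 [[43.0, 79.0], [165.0, 63.0]] [[548.0, 99.0], [610.0, 109.0]]
```

View pics/i.png

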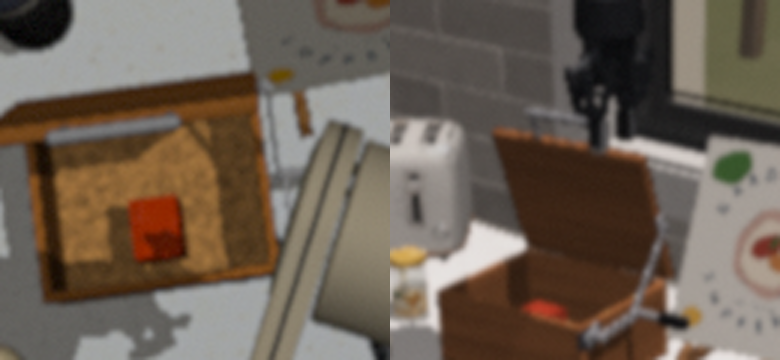

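The top panel shows the handle from (50,135) to (178,122). That puts the lid at about 1.24 rad, unlocked and waiting, with the knee folded down at (680,320). The carton is still upright. I'll re-grasp the handle.

```bash
python3 -c "
from h import *
plan(chest(29,0,395),TH,10)"
```

```text
from [ 0.496  -0.1001  0.3507] turn deg [ 0.1  0.  -0.3] step mm 25.0
0.0777 0.0602 -0.0177 0 0 -0.0001; 0.0777 0.0602 -0.0177 0 0 -0.0001; 0.0777 0.0602 -0.0177 0 0 -0.0001; 0.0776 0.0603 -0.0177 0 0 -0.0001; 0.0776 0.0603 -0.0177 0 0 -0.0001; 0.0776 0.0603 -0.0177 0 0 -0.0001; 0.0776 0.0604 -0.0177 0 0 -0.0001; 0.0775 0.0604 -0.0177 0 0 -0.0001; 0.0775 0.0605 -0.0177 0 0 -0.0001; 0.0775 0.0605 -0.0177 0 0 -0.0001
```

```bash
python3 -m creep '0.04 0.03 -0.06 0 0 0; 0.078 0.06 -0.06 0 0 0; 0.1 0.08 -0.06 0 0 0; 0.12 0.09 0 0 0 0; 0.12 0.09 0 0 0 0; 0.12 0.09 0 0 0 0; 0.1 0.08 0 0 0 0; 0.06 0.05 0 0 0 0; 0.04 0.034 0 0 0 0; 0 0 0 0 0 0; 0 0 0 0 0 0'  >/dev/null; python3 okz.py 5
python3 -m creep '0 0 0.08 0 0 0; 0 0 0.1 0 0 0; 0 0 0.08 0 0 0; 0 0 0.05 0 0 0; 0 0 0.026 0 0 0; 0 0 0 0 0 0; 0 0 0 0 0 0' >/dev/null; python3 okz.py 5
```

```text
chest [ 29.8  -0.  394.2] F [ 0.2 -0.9  0.2]
chest [3.000e+01 1.000e-01 3.118e+02] F [ 0.2 -0.3 -0.3]
```

```bash
python3 -m creep '0 0 0 0 0 0; 0 0 0 0 0 0; 0 0 0 0 0 0; 0 0 0 0 0 0; 0 0 0 0 0 0; 0 0 0 0 0 0' 1 25; python3 okz.py 5;  python3 -c "
from h import *
b=lambda t: np.array([95-230.1*np.cos(t+.0348),105+230.1*np.sin(t+.0348)])
T=np.r_[np.arange(1.24,.1,-.06),np.arange(.10,-.001,-.02)]
for i in range(1,len(T)):
  d=(b(T[i])-b(T[i-1]))/250; print(round(T[i],2),'0 %.3f %.3f 0 0 0;'%(d[0],-d[1]),end=' ')"
```

```text
clock: 43.0
tool_pos: [0.6198, 0.1133, 0.3116]
orientation: [0.001, 0.657, 0.754, 0.001]
contact_force: [-2.3, -1.1, 6.1]
width: 0.0107
grip_force: 24.6
chest [ 30.    0.4 311.6] F [-2.5 -0.7  6.1]
1.18 0 -0.052 0.018 0 0 0; 1.12 0 -0.051 0.021 0 0 0; 1.06 0 -0.050 0.024 0 0 0; 1.0 0 -0.048 0.027 0 0 0; 0.94 0 -0.047 0.030 0 0 0; 0.88 0 -0.045 0.032 0 0 0; 0.82 0 -0.043 0.035 0 0 0; 0.76 0 -0.041 0.037 0 0 0; 0.7 0 -0.038 0.040 0 0 0; 0.64 0 -0.036 0.042 0 0 0; 0.58 0 -0.033 0.044 0 0 0; 0.52 0 -0.030 0.046 0 0 0; 0.46 0 -0.028 0.048 0 0 0; 0.4 0 -0.025 0.049 0 0 0; 0.34 0 -0.022 0.051 0 0 0; 0.28 0 -0.019 0.052 0 0 0; 0.22 0 -0.016 0.053 0 0 0; 0.16 0 -0.012 0.054 0 0 0; 0.1 0 -0.009 0.054 0 0 0; 0.08 0 -0.002 0.018 0 0 0; 0.06 0 -0.002 0.018 0 0 0; 0.04 0 -0.002 0.018 0 0 0; 0.02 0 -0.001 0.018 0 0 0; -0.0 0 -0.001 0.018 0 0 0;
```

```bash
python3 -m creep '0 -0.026 0.009 0 0 0; 0 -0.026 0.009 0 0 0; 0 -0.051 0.021 0 0 0; 0 -0.05 0.024 0 0 0; 0 -0.048 0.027 0 0 0; 0 -0.047 0.03 0 0 0'  >/dev/null; python3 ok.py 5
python3 -m creep '0 -0.045 0.032 0 0 0; 0 -0.043 0.035 0 0 0; 0 -0.041 0.037 0 0 0; 0 -0.038 0.04 0 0 0; 0 -0.036 0.042 0 0 0; 0 -0.033 0.044 0 0 0'  >/dev/null; python3 ok.py 5
```

```text
chest [-32.3   0.4 281.1] F [-0.5 -1.3  1.9] ang 0.9459
chest [-91.4   0.5 222.9] F [-3.1 -0.9  2.6] ang 0.581
```

```bash
python3 -m creep '0 -0.03 0.046 0 0 0; 0 -0.028 0.048 0 0 0; 0 -0.025 0.049 0 0 0; 0 -0.022 0.051 0 0 0; 0 -0.019 0.052 0 0 0; 0 -0.016 0.053 0 0 0; 0 0 0 0 0 0'  >/dev/null; python3 ok.py 9
python3 -m creep '0 -0.006 0.027 0 0 0; 0 -0.006 0.027 0 0 0; 0 -0.004 0.027 0 0 0; 0 -0.002 0.018 0 0 0; 0 0 0 0 0 0; 0 0 0 0 0 0'  >/dev/null; python3 ok.py 9
```

```text
chest [-127.4    0.7  145.7] F [-0.  -3.3 -2.6] ang 0.2064
chest [-132.3    0.7  122. ] F [-5.7 -4.8 -1.5] ang 0.1007
```

```bash
python3 -m creep '0 -0.001 0.012 0 0 0; 0 0 0.012 0 0 0; 0 0 0.012 0 0 0; 0 0 0.012 0 0 0; 0 0 0.01 0 0 0; 0 0 0.008 0 0 0; 0 0 0 0 0 0; 0 0 0 0 0 0' >/dev/null; python3 okz.py 4 &&
python3 -m creep '0 0 0.006 0 0 0; 0 0 0.004 0 0 0; 0 0 0 0 0 0; 0 0 0 0 0 0' >/dev/null && python3 okz.py 4 &&
python3 -m creep '0 0 0.006 0 0 0; 0 0 0 0 0 0; 0 0 0 0 0 0' >/dev/null && python3 okz.py 4 &&
python3 -m creep '0 0 0.006 0 0 0; 0 0 0 0 0 0; 0 0 0 0 0 0' >/dev/null && python3 okz.py 4 &&
python3 -m creep '0 0 0.006 0 0 0; 0 0 0 0 0 0; 0 0 0 0 0 0' >/dev/null && python3 okz.py 4 &&
python3 -m creep '0 0 0.006 0 0 0; 0 0 0 0 0 0; 0 0 0 0 0 0' >/dev/null && python3 okz.py 4
```

```text
chest [-134.4    0.7  104.6] F [-11.4  -5.6  -0.9]
chest [-134.6    0.7  102.1] F [-12.2  -4.6  -0.7]
chest [-134.7    0.7  100.5] F [-12.3  -5.2  -1.6]
chest [-134.8    0.8   98.9] F [-11.9  -5.   -1.3]
chest [-134.9    0.7   97.3] F [-12.6  -5.6  -1.3]
chest [-135.     0.7   95.8] F [-12.   -5.3  -1. ]
```

```bash
python3 -m creep '0 -0.006 0.006 0 0 0; 0 0 0 0 0 0; 0 0 0 0 0 0' >/dev/null; python3 okz.py 5 &&
python3 -m creep '0 -0.002 0.006 0 0 0; 0 0 0 0 0 0; 0 0 0 0 0 0' >/dev/null && python3 okz.py 5 &&
python3 -m creep '0 0 0.006 0 0 0; 0 0 0 0 0 0; 0 0 0 0 0 0' >/dev/null && python3 okz.py 5 &&
python3 -m creep '0 0 0.006 0 0 0; 0 0 0 0 0 0; 0 0 0 0 0 0' >/dev/null && python3 okz.py 5
```

```text
chest [-135.     0.8   95.1] F [-8.  -5.1 -1.8]
chest [-135.     0.8   93.9] F [-5.3 -5.2 -2.1]
chest [-135.1    0.7   92.6] F [-8.5 -5.6  1.6]
chest [-135.     0.7   92.4] F [-14.9  -4.8  13.7]
```

The lid is down on its stop. I'll ease the force, release and lift away.

```bash
python3 -m creep '0 -0.004 -0.004 0 0 0; 0 0 0 0 0 0; 0 0 0 0 0 0' >/dev/null; python3 okz.py 50
python3 -m creep '0 0 0 0 0 0; 0 0 0 0 0 0; 0 0 0 0 0 0; 0 0 0 0 0 0; 0 0 0 0 0 0' 0.58 >/dev/null; python3 okz.py 50;
python3 -m creep '0 0 -0.03 0 0 0; 0 0 -0.06 0 0 0; 0 0 -0.12 0 0 0; 0 0 -0.16 0 0 0; 0 -0.1 -0.1 0 0 0; -0.15 -0.1 -0.05 0 0 0; -0.15 0 0 0 0 0; -0.15 0 0 0 0 0; -0.15 0 0 0 0 0; 0 0 0 0 0 0'; python3 okz.py 50
python3 - <<'E'
from h import *
for n in("top","scene"):
    d=get_image(n); o=cv2.cvtColor(cv2.imread(f"pics/{n}0.png"),cv2.COLOR_BGR2RGB)
    x0,y0,x1,y1=(165,135,290,235) if n=="top" else(190,145,285,215)
    df=cv2.absdiff(d["img"],o)[y0:y1,x0:x1].max(2)>45; ys,xs=np.nonzero(df); print(n,df.sum(),(xs.min()+x0,xs.max()+x0,ys.min()+y0,ys.max()+y0) if df.any() else "")
    if n=="top":
        m=np.zeros((384,512),np.uint8); m[135:225,160:270]=cv2.inRange(cv2.cvtColor(d["img"],cv2.COLOR_RGB2HSV),(5,120,60),(20,255,255))[135:225,160:270]
        c=max(cv2.findContours(m,0,1)[0],key=cv2.contourArea); print(cv2.boxPoints(cv2.minAreaRect(c)).round(1).tolist())
        for name,b in(("lemon",(305,240,335,266)),("small stuff",(335,130,430,180)),("boxes",(335,195,430,270)),("left",(110,175,165,255))):
            e=cv2.absdiff(d["img"],o)[b[1]:b[3],b[0]:b[2]].max(2)>60; print(name,e.sum())
E
```

```text
chest [-135.1    0.8   92.6] F [-3.6 -5.6 -1.3]
chest [-133.9    1.2   93.6] F [-0.4 -0.5  0.5]
clock: 50.9
tool_pos: [0.4283, -0.068, 0.2244]
orientation: [0.001, 0.659, 0.752, -0.0]
contact_force: [0.2, 1.3, 0.6]
width: 0.0358
grip_force: 0.0
chest [-184.9 -152.4  224.4] F [0.4 1.3 0.6]
top 1697 (np.int64(165), np.int64(289), np.int64(207), np.int64(234))
[[169.10000610351562, 152.8000030517578], [250.10000610351562, 142.0], [258.5, 205.60000610351562], [177.60000610351562, 216.39999389648438]]
lemon 155
small stuff 0
boxes 608
left 258
scene 770 (np.int64(190), np.int64(284), np.int64(145), np.int64(214))
```

```bash
python3 -m creep '-0.15 0 -0.05 0 0 0; -0.19 0 -0.1 0 0 0; -0.19 0 -0.1 0 0 0; -0.19 0 0 0 0 0; -0.19 0 0 0 0 0; -0.1 0 0 0 0 0; 0 0 0 0 0 0; 0 0 0 0 0 0' >/dev/null; python3 - <<'E'
from h import *
d=get_image("top")["img"]; o=cv2.cvtColor(cv2.imread("pics/top0.png"),cv2.COLOR_BGR2RGB)
for n,lo,hi,b in(("lemon",(22,150,80),(35,255,255),(300,235,340,270)),("purple",(125,120,50),(150,255,255),(335,235,385,270)),("red",(0,150,40),(10,255,255),(380,205,430,250)),("small red",(0,150,60),(10,255,255),(340,195,380,228)),("honey",(15,150,80),(30,255,255),(110,175,150,205)),("timer",(10,30,120),(35,150,255),(150,225,178,255))):
    r=[]
    for im in(o,d):
        m=cv2.inRange(cv2.cvtColor(im,cv2.COLOR_RGB2HSV)[b[1]:b[3],b[0]:b[2]],lo,hi); M=cv2.moments(m,True); r+=[int(M["m00"]),round(M["m10"]/max(M["m00"],1),1),round(M["m01"]/max(M["m00"],1),1)]
    print(n,r)
e=cv2.absdiff(d,o)[175:255,110:165].max(2)>60; print("left",e.sum()); e=cv2.absdiff(d,o)[135:235,165:290].max(2)>45; ys,xs=np.nonzero(e);print("chest",e.sum(), np.c_[xs+165,ys+135][:12].tolist())
E
```

```text
lemon [203, 20.2, 17.9, 204, 20.1, 18.0]
purple [321, 24.9, 18.0, 0, 0.0, 0.0]
red [622, 28.1, 24.2, 0, 0.0, 0.0]
small red [321, 20.3, 17.1, 0, 0.0, 0.0]
honey [242, 19.4, 16.2, 242, 19.4, 16.2]
timer [187, 12.6, 14.3, 211, 12.7, 14.5]
left 0
chest 1682 [[279, 205], [280, 205], [281, 205], [282, 205], [283, 205], [284, 205], [285, 205], [286, 205], [279, 206], [280, 206], [281, 206], [282, 206]]
```

```bash
python3 -c "
from station import *
s=sense();print(s['clock'],s['tool_pos'],s['contact_force']);print(finish_job())"
```

```text
51.85 [ 0.46176553 -0.30639338  0.28259348] [-0.56507685 -0.0591434  -0.60067083]
the job is handed in; nothing more can be done
None
```

The job is handed in, at about 52 s on the clock: the carton was placed upright on the chest floor, the stay unlocked, and the lid lowered gently until shut, with no sign that anything else was disturbed (the arm hid the purple and large red boxes in the last check).

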